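# Load the slide tray under the imager head and hang its light shield

### The arm

A 6-joint arm with a two-finger parallel gripper is mounted at the origin on a cart in front of the work surface, level with it; the furniture and walls round the work are solid. World frame = base frame: x ahead of the robot, y to its left, z up, the work surface at z = 0. Lengths are in m, angles in rad, forces in N, time in s.
With the tool pointing down it reaches from about 0.35 to 0.775 m from the base axis. Payload 5.5 kg.
Tool frame: the origin (TCP) lies at the very end of the fingers, on their centre line; the grasp point (between the pads) lies 19 mm behind it; z points along the fingers, x is the direction in which the jaws open and shut, and the axes are right-handed (so a half turn about z gives the same grasp; the last joint's range is limited). The gripper opens to 85 mm and grips with 20 to 120 N. Pads are 22 mm wide; open, the fingers measure 114 mm over their backs; the gripper's body (76 mm by 85 mm) begins 54 mm behind the grasp point. The pads swing forward as they close: fully open they stand 13 mm farther back than shut.
Start: joints at [0.982, 0.313, 0.046, 1.304, 0, 1.431], TCP at [0.25, 0.518, 0.231] pointing down, gripper open.
Joint ranges: [-2.76, 2.76], [-0.86, 1.69], [-1.03, 1.26], [-2.2, 2.34], [-1.47, 1.5], [-3.14, 3.14]. Speed limits (rad/s): [2.57, 2.57, 3.14, 3.14, 3.14, 3.14].

### API

Orientations are given as a unit quaternion [w, x, y, z].
In Python, from workcell import monitor, eyes, ticket gives the robot as it stands.
- The arm moves only by the tool send_rows, never from a script. Its argument "targets" is a list of rows, each a list of 5 numbers: the shift along the world's x, y, z in m, then the turn about the world's z in degrees, then the closure in counts, from 0 (fully open) to 255 (shut). A call has 1 to 12 rows; each row shifts and turns the commanded pose from where the row before left it; what a row does not reach is not made up. A row lasts 1/10 s, in which the tool goes at most 50 mm and 8.59 degrees, less where a joint would pass 70% of its speed; a pose out of reach is approached as far as the arm can. A call is refused whole if a number of a shift passes 0.05 or a number of a turn 8.59, either way. A call with a gripper value outside its range is refused whole. The fingers move at their own pace and stop on an object; "newtons" is the grip in N (left out, the last holds). Time passes only in rows, so rows that do not move let the fingers close. It gives the time, the measured TCP pose, the force and the opening at its end, in the units of the state.
- monitor.get_state(): the state, without advancing time (a new reading comes with each control period).
- eyes.read_camera(name): name is "side" or "top" or "wrist"; returns a dict with "img" (384x512x3 uint8, red, green, blue), "z_map" (384x512 float32, m along the optical axis (not along the pixel's ray), 0 where there is no reading), "camera_matrix" (3x3 intrinsics, pixels), "pose" (4x4, takes a point from camera to world coordinates); the wrist camera has in their place "T_tool_cam" (4x4, takes a point from camera to tool coordinates, whose origin is the TCP and whose axes are the tool frame's). Camera axes: x right, y down, z forward; pixel columns grow to the right and rows downward; lengths in m; the calibration is good to about 2 mm. A picture is of the moment at which its call begins: read the wrist's pose just before it.
- ticket.hand_in(): hands the job in, once; it reports no verdict.
Trained networks look in the newest picture that a camera, given by its name, has taken for a name from the list of things; names that differ only in an ending like _2 or _b are one class to them, and where a whole thing is asked for, a point or a joint stands for the part that bears it (a point fixed in the world has none). Each returns a list of dicts, best first, with "conf" (0 to 1); they miss things now and then, are a little off and sometimes report something else, mostly with a low value. They report only what shows in the picture. A call takes as long as a camera call.
- eyes.spot_in(name, camera): "xyz" ([x, y, z] in m, in world coordinates, good to about 4 mm: the middle of the surface that is visible of it).
- eyes.tip_of(name, camera): "xyz" ([x, y, z] in m, in world coordinates, good to about 4 mm: a listed point, or the origin of a listed thing).
The state is a dict: "clock": time; "joint_pos": joint angles; "qvel": joint speeds; "tau": joint torques, N m; "tcp_pos": TCP position; "orientation": TCP orientation; "wrist_force": force on the tool from outside, world axes, zero at the start; "ft_torque": the same for the moment, N m; "finger_gap": finger opening in m.
Only numpy, scipy, OpenCV 4.12 (cv2) and the standard library are available. Lean on these libraries where they do the work, as an engineer would, in place of code of your own. Each camera call takes 0.05 s, during which the arm holds its last target.

### The job

Load the slide imager: slide the slide tray, level and tapered nose first, through the low tunnel under the optics head and push it home, past the springy resistance of the catch, until the catch drops into the tray's notch at the end stop, without ramming it. Then hang the dark light shield over the mouth, with both slotted cheeks dropped over the two pins, and let go. Leave everything else standing where it is.

Things in the scene. Friction and masses are not known exactly. Their poses are not given: they have to be found in the camera images.
- imager: Fixed bench slide imager: white housing 135 x 92 x 62 mm (optics head to 117 mm high from x=+66 mm on) on a grey base plate 92 mm wide, 14 mm high. Origin: on the worktop under the middle of the tunnel mouth. +x points into the tunnel, +y left, z up. Tunnel 65 mm wide (y -32.5 to 32.5), 17 mm high (z 14 to 31). Over 50 N between tray and imager counts as ramming.
- mouth (a point): Middle of the tunnel mouth at tunnel floor height (14 mm above the worktop), axes as the imager's. Two flared wings, 17 mm high, 4 mm thick, stand in front of it left and right: 66 mm apart inside at the mouth, 80 mm at their ends, 36 mm in front of it (x = -36 mm). They funnel the tray in; the hung shield leans on their ends.
- apron (a point): Middle of the loading apron's top, 50 mm in front of the mouth, axes as the imager's: the bare flat base plate, level with the tunnel floor, which reaches 104 mm out of the mouth to -x. No side rails but the wings at the mouth.
- catch (a joint): Sideways travel of the spring ball (10 mm wide) in the tunnel's left wall: 0 = relaxed, no tray at it; about 0.007 m while it rides on the tray's side; about 0.003 m (0.0012 to 0.0052) once dropped into the tray's notch, which is so only with the tray home. The tray's nose meets it about 45 mm before home. It pushes the tray to the right with 1.5 to 3.5 N.
- tray: The slide tray itself; origin under its middle on the underside, axes as tray_center.
- tray_center (a point): Centre (7 mm above its underside) of the loose aluminium slide tray, 118 x 62 x 14 mm (x, y, z), 0.16 kg, two glass slides in it. +x points to its nose: the last 18 mm taper to 40 mm width. Elsewhere the long sides are plain and parallel, 62 mm apart, but for one notch, 13 mm long, in the left (+y) side, 7 mm ahead of the centre. Lies flat on the worktop at first.
- tray_rear (a point): Middle of the tray's flat, ribbed rear end, 59 mm behind its centre, 7 mm above its underside; push here. Home, it still stands 1 to 31 mm out of the mouth: the solid end stop inside is adjustable, set differently each time and not told, so feel for it. Sliding takes about 1 N, passing the catch's ball 6 to 15 N, riding on it 4 to 9 N, then the stop is solid.
- shield_grip (a point): Middle of the grip rib of the loose dark sheet-metal light shield, 66 mm above its lower edge. Rib 12 mm thick (x), 70 mm long (y), from 51 to 78 mm above the lower edge, over a flange that reaches 21 mm to the front (-x), 25 mm to the rear. Shield 106 mm wide, 0.11 kg, stands upright on its lower edge. x points from front plate to slots; hung, its axes agree with the imager's.
- shield_edge (a point): Middle of the shield's lower edge, 66 mm straight below the grip point. The front plate's outer face is 21 mm in front of it. Two cheeks, 4 mm thick, 98 mm apart inside, run back to 36 mm behind it (about 40 mm at the splayed foot); each has a slot open below, 10 mm wide, flared to about 20 mm at its lower mouth. Hung, this edge is 18 mm above the worktop.
- knuckle_left (a point): Where the left pin's axis lies when the shield is hung: in the slot of the shield's left (+y) cheek, 3.5 mm below the slot's closed end; 26 mm behind, 51 mm left of and 34 mm below the grip point.
- knuckle_right (a point): The same in the right cheek, 51 mm to the right of the grip point.
- pin_left (a point): Axis of the imager's left pin, at the middle of its free length. Both pins are level, along y, 7 mm in diameter, and stick out 13.5 mm from the housing's sides to a thin 11 mm head, 8 mm behind the mouth, 50 mm above the worktop.
- pin_right (a point): The same for the right pin.
- timer: White bench timer, 58 x 62 x 21 mm, bystander; origin under its middle.
- bottle_100: Screw-cap bottle with blue cap, 56 mm wide, 106 mm high, bystander; origin under its middle.
- petri_a: Petri dish, 92 mm wide, 15 mm high, bystander; origin under its middle.
- flask_50: Small conical flask, 50 mm wide, 85 mm high, bystander; origin under its middle.
- vial_a: Amber vial with black cap, 25 mm wide, 50 mm high, bystander; origin under its middle.
- marker_black: Marker pen, 135 mm long (y), 17 mm thick, bystander; origin under its middle.

How it is judged:
By the outcome, as a careful person would: the job done as asked, in the order asked, and still so for the second after the job is handed in, with the robot touching nothing.
It also fails if it takes over 72 s, if anything falls off the work surface, if the arm or the gripper's body presses on something with over 40 N, if the wrist force passes 120 N, or if a joint passes its speed limit or range.

## Working session

There is one attempt and no reset: what is moved stays moved. The work goes in short steps, Python scripts to look and compute and a tool call to move; the robot and the scene stay as the last step left them, time stands still between calls to the robot, and variables do not carry over. Pictures are saved under pics/ and viewed, and the job is handed in when it is done.

Besides the shell and the picture viewer there is one more tool, called after ">>>" by a JSON object that holds its "method" and its "body", one argument or row to a line. send_rows: Moves the arm, as the interface text tells. Its arguments: {"type":"object","properties":{"targets":{"type":"array"},"newtons":{"type":"number"}},"required":["targets"]}

```bash
mkdir -p pics; ls
cat > h.py <<'E'
import numpy as np,cv2
from workcell import monitor, eyes, ticket
from scipy.spatial.transform import Rotation as R
def tool():
    s=monitor.get_state();T=np.eye(4);q=s["orientation"];T[:3,:3]=R.from_quat([q[1],q[2],q[3],q[0]]).as_matrix();T[:3,3]=s["tcp_pos"];return T
def cam(n,save=None):
    T=tool();d=eyes.read_camera(n)
    d["P"]=d["pose"] if "pose" in d else T@d["T_tool_cam"]
    if save: cv2.imwrite("pics/"+save,cv2.cvtColor(d["img"],cv2.COLOR_RGB2BGR))
    K=d["camera_matrix"];z=d["z_map"];v,u=np.mgrid[:384,:512]
    p=np.stack([(u-K[0,2])/K[0,0]*z,(v-K[1,2])/K[1,1]*z,z,np.ones_like(z)],-1)
    d["X"]=(p@d["P"].T)[...,:3]; d["X"][z<=0]=np.nan
    return d
def proj(d,p):
    c=np.linalg.inv(d["P"])@np.append(p,1);k=d["camera_matrix"]@c[:3];return k[:2]/k[2]
E
python3 - <<'E'
from h import *
np.set_printoptions(precision=4,suppress=True)
for c in("top","side","wrist"): cam(c,c+"0.png")
for n in "imager mouth apron tray tray_center tray_rear shield_grip shield_edge knuckle_left knuckle_right pin_left pin_right timer bottle_100 petri_a flask_50 vial_a marker_black".split():
    for c in("top","side"):
        print(n,c,[(np.round(r["xyz"],4),round(r["conf"],2)) for r in eyes.tip_of(n,c)[:2]])
print(monitor.get_state())
E
```

```text
pics
imager top [(array([0.5563, 0.1743, 0.0028]), 0.78)]
imager side [(array([0.5593, 0.1795, 0.0003]), 0.77), (array([ 0.4719, -0.3665, -0.0014]), 0.62)]
mouth top [(array([0.5562, 0.1766, 0.0161]), 0.56), (array([0.4898, 0.4042, 0.0001]), 0.27)]
mouth side [(array([0.5587, 0.1705, 0.015 ]), 0.62), (array([0.6479, 0.07  , 0.0005]), 0.62)]
apron top [(array([0.5097, 0.1675, 0.0101]), 0.71)]
apron side [(array([0.4935, 0.4044, 0.0076]), 0.68)]
tray top [(array([ 0.4901,  0.4057, -0.0022]), 0.68)]
tray side [(array([ 0.4967,  0.41  , -0.0008]), 0.72)]
tray_center top [(array([0.4948, 0.4098, 0.0098]), 0.77), (array([ 0.4702, -0.3697,  0.0691]), 0.6)]
tray_center side [(array([0.4921, 0.4045, 0.0058]), 0.73), (array([0.5583, 0.177 , 0.0024]), 0.44)]
tray_rear top [(array([0.4372, 0.4023, 0.0133]), 0.71)]
tray_rear side [(array([0.5613, 0.176 , 0.0197]), 0.59), (array([0.4336, 0.3976, 0.0033]), 0.49)]
shield_grip top [(array([ 0.471 , -0.3697,  0.0695]), 0.77)]
shield_grip side [(array([ 0.4743, -0.3663,  0.0648]), 0.78), (array([0.5647, 0.2272, 0.0521]), 0.53)]
shield_edge top [(array(
[... 1297 characters left out ...]
.51), (array([ 0.473 , -0.3665,  0.0687]), 0.43)]
vial_a side [(array([ 0.302 , -0.2767, -0.0028]), 0.52)]
marker_black top [(array([0.3597, 0.1043, 0.0004]), 0.48)]
marker_black side [(array([ 0.476 , -0.364 ,  0.0659]), 0.65)]
{'clock': 1.95, 'joint_pos': array([0.9824, 0.3132, 0.0461, 1.3036, 0.    , 1.4312]), 'qvel': array([ 0.0004,  0.0005, -0.0007, -0.0016, -0.0006,  0.0003]), 'tau': array([  0.0008, -48.0452,  29.8808,   0.0003,  -0.0001,   0.    ]), 'tcp_pos': array([0.2495, 0.5181, 0.2313]), 'orientation': array([-0.    ,  0.8467,  0.532 ,  0.    ]), 'wrist_force': array([-0.4388, -0.3983,  0.6001]), 'ft_torque': array([ 0.0594,  0.0165, -0.0181]), 'finger_gap': 0.08543410633327143}
```

View images.

View pics/top0.png

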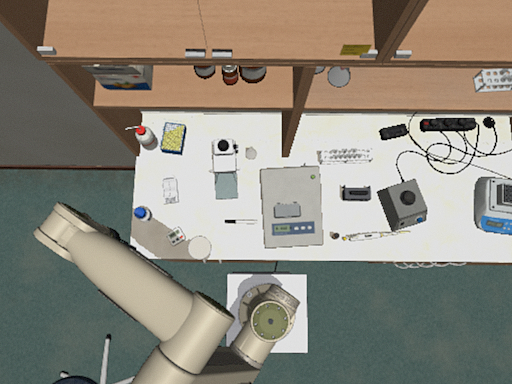

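View pics/side0.png

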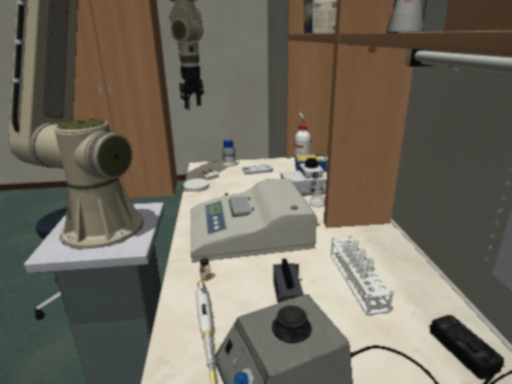

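View pics/wrist0.png

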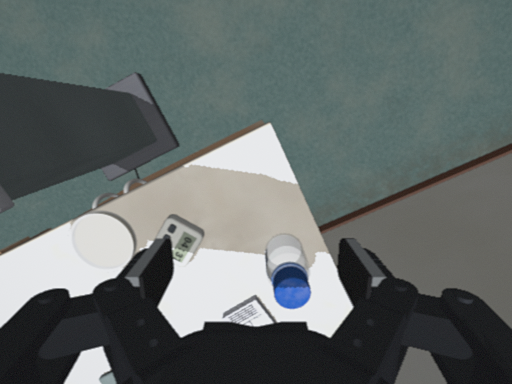

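Run:
```python
from h import *
np.set_printoptions(precision=3,suppress=True)
d=cam("wrist");print(d["T_tool_cam"],d["camera_matrix"])
t=cam("top");X=t["X"]
# height map obstacles
for v in range(60,262,8):
    print(v,"x=%.2f"%np.nanmedian(X[v,150:350,0]),[("%.2f"%X[v,u,2]) for u in range(130,400,14)])
print([("%.2f"%X[170,u,1]) for u in range(130,400,14)])
```

```text
[[ 1.    -0.    -0.001  0.   ]
 [ 0.001  0.96   0.279 -0.071]
 [ 0.001 -0.279  0.96  -0.142]
 [ 0.     0.     0.     1.   ]] [[278.01    0.    255.049]
 [  0.    278.01  192.49 ]
 [  0.      0.      1.   ]]
60 x=0.64 ['0.77', '0.77', '0.77', '0.78', '0.78', '0.78', '0.78', '0.78', '0.78', '0.78', '0.78', '0.78', '0.78', '0.78', '0.79', '0.78', '0.78', '0.79', '0.78', '0.79']
68 x=0.74 ['0.68', '0.60', '0.51', '0.51', '0.51', '0.58', '0.55', '0.62', '0.58', '0.60', '0.51', '0.51', '0.63', '0.75', '0.51', '0.58', '0.51', '0.51', '0.51', '0.52']
76 x=0.74 ['0.60', '0.59', '0.51', '0.51', '0.51', '0.53', '0.51', '0.57', '0.54', '0.56', '0.51', '0.51', '0.63', '0.71', '0.51', '0.56', '0.51', '0.51', '0.51', '0.51']
84 x=0.71 ['0.56', '0.55', '0.51', '0.51', '0.51', '0.51', '0.51', '0.53', '0.51', '0.51', '0.51', '0.51', '0.63', '0.51', '0.51', '0.53', '0.51', '0.51', '0.51', '0.51']
92 x=0.69 ['0.51', '0.51', '0.51', '0.51', '0.51', '0.51', '0.51', '0.51', '0.51', '0.51', '0.51', '0.51', '0.61', '0.51', '0.51', '0.51', '0.51', '0.51', '0.51', '0.50']
100 x=0.66 ['0.51', '0.51', '0.51', '0
[... 3195 characters left out ...]
 '-0.00', '-0.00', '0.02', '0.01', '0.01', '0.00', '0.00', '-0.00', '-0.00', '0.05', '0.05', '0.04', '0.04', '-0.00', '-0.01', '-0.01', '0.00', '-0.00', '-0.00']
252 x=0.24 ['0.72', '-0.00', '0.00', '0.00', '0.00', '0.01', '0.00', '0.00', '-0.00', '0.00', '-0.00', '0.00', '-0.00', '-0.00', '0.00', '0.00', '0.00', '-0.00', '-0.01', '0.00']
260 x=0.21 ['0.74', '0.72', '-0.95', '-0.57', '-0.55', '-0.54', '-0.52', '-0.02', '-0.01', '-0.00', '-0.01', '-0.01', '-0.01', '-0.00', '-0.00', '-0.01', '-0.00', '0.00', '-0.01', '-0.00']
['0.88', '0.52', '0.46', '0.40', '0.34', '0.28', '0.22', '0.16', '0.11', '0.05', '-0.01', '-0.06', '-0.12', '-0.17', '-0.25', '-0.31', '-0.37', '-0.43', '-0.49', '-0.55']
```

>>> {"method": "send_rows", "body": {
  "targets": [
    [0.02,-0.02,0,7,0],
    [0.03,-0.025,0.01,7,0],
    [0.03,-0.03,0.01,7,0],
    [0.03,-0.025,0.01,7,0],
    [0.02,-0.01,0,2,0],
    [0,0,0,0,0],
    [0,0,0,0,0]
  ]
}}

```text
clock: 2.75
tcp_pos: [0.3797, 0.4078, 0.2612]
orientation: [-0.0, 0.681, 0.732, -0.0]
wrist_force: [0.5, -0.5, 0.4]
finger_gap: 0.0859
```

Run:
```python
from h import *
np.set_printoptions(precision=4,suppress=True)
d=cam("wrist","w1.png");X=d["X"]
for n in ("tray_center","tray_rear"):
    print(n,[(np.round(r["xyz"],4),round(r["conf"],2)) for r in eyes.tip_of(n,"wrist")[:2]])
m=(X[...,2]>.006)&(X[...,2]<.02)&(np.hypot(X[...,0]-.493,X[...,1]-.407)<.08)
n_,lab,st,_=cv2.connectedComponentsWithStats(m.astype(np.uint8))
k=1+np.argmax(st[1:,4]);p=X[lab==k]
print(len(p),np.median(p[:,2]),cv2.minAreaRect((p[:,:2]*1000).astype(np.float32)),p.min(0),p.max(0))
```

```text
tray_center [(array([0.497 , 0.4076, 0.0068]), 0.63), (array([0.5059, 0.1705, 0.0175]), 0.43)]
tray_rear [(array([0.5613, 0.1744, 0.0021]), 0.36)]
2834 0.011034686783465752 ((493.1714782714844, 407.7420654296875), (118.93144989013672, 62.03193664550781), 8.121176719665527) [0.4306 0.3691 0.006 ] [0.5542 0.4437 0.0182]
```

View pics/w1.png

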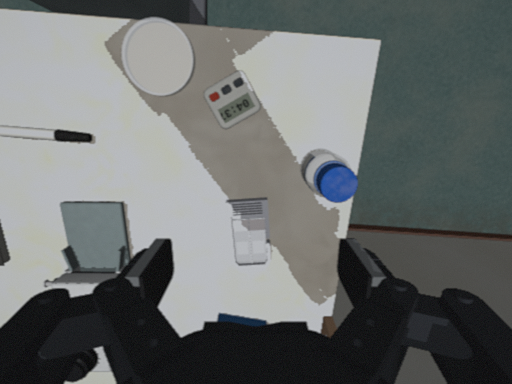

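>>> {"method": "send_rows", "body": {
  "targets": [
    [0.01,-0.045,0.02,0,0],
    [0.01,-0.045,0.02,0,0],
    [0.01,-0.045,0.02,0,0],
    [0.01,-0.045,0.02,0,0],
    [0,-0.045,0.02,0,0],
    [0,-0.01,0,0,0],
    [0,0,0,0,0],
    [0,0,0,0,0]
  ]
}}

```text
clock: 3.7
tcp_pos: [0.4188, 0.175, 0.3603]
orientation: [-0.0, 0.68, 0.733, -0.0]
wrist_force: [-0.1, 0.4, -0.5]
finger_gap: 0.0857
```

Run:
```python
from h import *
np.set_printoptions(precision=4,suppress=True)
d=cam("wrist","w2.png");X=d["X"];np.save("w2.npy",X)
print(monitor.get_state()["tcp_pos"])
for n in "imager mouth apron pin_left pin_right tray_center".split():
    print(n,[(np.round(r["xyz"],4),round(r["conf"],2)) for r in eyes.tip_of(n,"wrist")[:2]])
Z=X[...,2]
near=(np.abs(X[...,0]-.56)<.16)&(np.abs(X[...,1]-.175)<.075)
for lo,hi in((.008,.02),(.055,.07),(.07,.085)):
  m=near&(Z>lo)&(Z<hi)
  n_,lab,st,_=cv2.connectedComponentsWithStats(m.astype(np.uint8))
  if n_<2: continue
  k=1+np.argmax(st[1:,4]);p=X[lab==k]
  print(lo,len(p),np.median(p[:,2]),cv2.minAreaRect((p[:,:2]*1000).astype(np.float32)),p.min(0),p.max(0))
```

```text
[0.4188 0.1752 0.36  ]
imager [(array([0.5597, 0.1757, 0.0019]), 0.69), (array([0.3789, 0.5061, 0.0002]), 0.29)]
mouth [(array([0.5595, 0.1731, 0.016 ]), 0.74), (array([0.5073, 0.1717, 0.0175]), 0.48)]
apron [(array([0.5084, 0.1689, 0.0148]), 0.84)]
pin_left [(array([0.5645, 0.2286, 0.0516]), 0.89)]
pin_right [(array([0.5724, 0.1222, 0.0464]), 0.71)]
tray_center [(array([0.4937, 0.4061, 0.0058]), 0.78)]
0.008 2640 0.013351974116378812 ((509.03472900390625, 172.69088745117188), (110.83477020263672, 92.0748291015625), 4.5633416175842285) [0.4521 0.1239 0.008 ] [0.5666 0.2185 0.0197]
0.055 2048 0.06116043714726352 ((623.7186279296875, 179.7696533203125), (132.42800903320312, 93.35388946533203), 3.3289589881896973) [0.5555 0.1296 0.055 ] [0.6873 0.229  0.0698]
0.07 232 0.07844449834147427 ((625.7467651367188, 181.00131225585938), (79.21700286865234, 10.256649017333984), 89.39913177490234) [0.6209 0.1413 0.0701] [0.6313 0.2206 0.085 ]
```

View pics/w2.png

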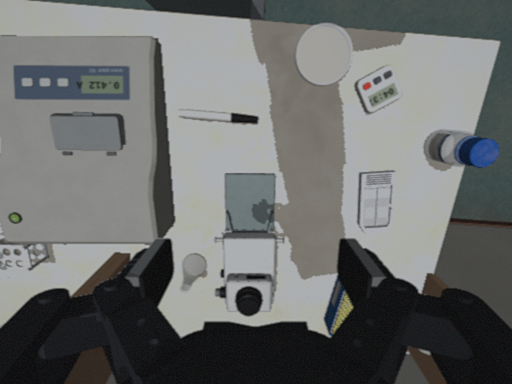

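Run:
```python
from h import *
X=np.load("w2.npy").reshape(-1,3);X=X[~np.isnan(X[:,0])]
for yaw in (3.5,4,4.5):
    a=np.deg2rad(yaw);c,s=np.cos(a),np.sin(a)
    q=X-[.558,.175,0];x=q[:,0]*c+q[:,1]*s;y=-q[:,0]*s+q[:,1]*c;z=X[:,2]
    out=[]
    for x0 in range(-100,-45,9):
        m=(x>x0*1e-3)&(x<(x0+9)*1e-3)&(abs(y)<.06)&(z>.007)&(z<.022); out.append((round(y[m].min()*1e3,1),round(y[m].max()*1e3,1)))
    print(yaw,"apron",out)
    out=[]
    for x0 in range(20,120,20):
        m=(x>x0*1e-3)&(x<(x0+20)*1e-3)&(abs(y)<.06)&(z>.055)&(z<.066); out.append((round(y[m].min()*1e3,1),round(y[m].max()*1e3,1)))
    print(yaw,"house",out)
    out=[]
    for y0 in range(-40,40,10):
        m=(y>y0*1e-3)&(y<(y0+10)*1e-3)&(x<-.05)&(x>-.12)&(z>.007); mm=(y>y0*1e-3)&(y<(y0+10)*1e-3)&(x<.05)&(x>-.03)&(z>.056);out.append((round(x[m].min()*1e3,1),round(x[mm].min()*1e3,1)))
    print(yaw,"front",out)
```

```text
3.5 apron [(np.float64(-45.3), np.float64(45.5)), (np.float64(-45.5), np.float64(45.8)), (np.float64(-45.6), np.float64(46.1)), (np.float64(-45.7), np.float64(46.3)), (np.float64(-43.8), np.float64(44.7)), (np.float64(-44.0), np.float64(45.1)), (np.float64(-44.2), np.float64(45.4))]
3.5 house [(np.float64(-44.2), np.float64(46.7)), (np.float64(-44.6), np.float64(46.8)), (np.float64(-45.0), np.float64(46.1)), (np.float64(-43.3), np.float64(46.9)), (np.float64(42.9), np.float64(47.3))]
3.5 front [(np.float64(-103.7), np.float64(0.3)), (np.float64(-104.0), np.float64(0.3)), (np.float64(-103.9), np.float64(-0.2)), (np.float64(-103.7), np.float64(-0.0)), (np.float64(-103.9), np.float64(0.1)), (np.float64(-104.6), np.float64(-0.3)), (np.float64(-104.4), np.float64(-0.2)), (np.float64(-103.6), np.float64(-0.2))]
4 apron [(np.float64(-44.5), np.float64(46.3)), (np.float64(-44.7), np.float64(46.5)), (np.float64(-44.9), np.float64(46.8)), (np.float64(-45.1), np.float64(46.9)), (np.float64(-43.3), np.float64(45.2)), (np.float64(-43.6), np.float64(45.5)), (np.float64(-43.9), np.float64(45.7))]
4
[... 643 characters left out ...]
t64(47.4)), (np.float64(-44.5), np.float64(47.6)), (np.float64(-42.8), np.float64(45.7)), (np.float64(-43.3), np.float64(45.9)), (np.float64(-43.6), np.float64(46.0))]
4.5 house [(np.float64(-44.8), np.float64(46.0)), (np.float64(-45.5), np.float64(46.1)), (np.float64(-46.2), np.float64(44.7)), (np.float64(-45.0), np.float64(45.1)), (np.float64(41.2), np.float64(45.4))]
4.5 front [(np.float64(-104.3), np.float64(-0.3)), (np.float64(-104.4), np.float64(-0.1)), (np.float64(-104.3), np.float64(-0.5)), (np.float64(-103.8), np.float64(-0.2)), (np.float64(-103.7), np.float64(0.1)), (np.float64(-104.3), np.float64(-0.0)), (np.float64(-104.1), np.float64(0.3)), (np.float64(-102.7), np.float64(0.4))]
```

>>> {"method": "send_rows", "body": {
  "targets": [
    [0.01,0.045,-0.02,2,0],
    [0.01,0.045,-0.03,1.8,0],
    [0.01,0.045,-0.03,0,0],
    [0.01,0.045,-0.03,0,0],
    [0.0067,0.0485,-0.03,0,0],
    [0,0,-0.05,0,0],
    [0,0,-0.05,0,0],
    [0,0,-0.04,0,0],
    [0,0,-0.04,0,0],
    [0,0,-0.025,0,0],
    [0,0,-0.01,0,0],
    [0,0,0,0,0]
  ]
}}

```text
clock: 5.25
tcp_pos: [0.4612, 0.3833, 0.0165]
orientation: [-0.001, 0.655, 0.755, -0.002]
wrist_force: [-0.4, 0.4, -0.5]
finger_gap: 0.085
```

Run:
```python
from h import *
s=monitor.get_state();print(s["tcp_pos"],s["wrist_force"],s["orientation"])
cam("wrist","w3.png")
```

```text
[0.46124344 0.38330176 0.01652027] [-0.42410561  0.44689391 -0.47445839] [-5.32340376e-04  6.55363218e-01  7.55312163e-01 -1.51864450e-03]
```

View pics/w3.png

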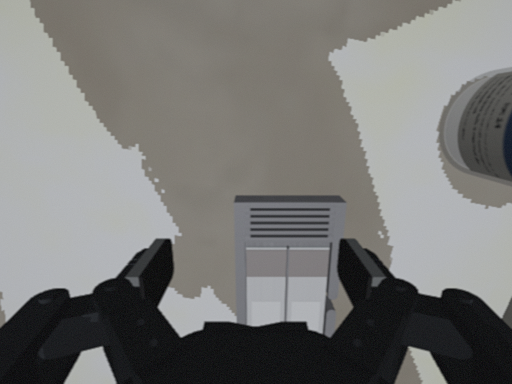

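>>> {"method": "send_rows", "body": {
  "targets": [
    [0.0043,0.0204,0.005,0,0],
    [0,0,0,0,0],
    [0,0,0,0,0]
  ]
}}

```text
clock: 5.6
tcp_pos: [0.4679, 0.405, 0.025]
orientation: [0.001, 0.655, 0.755, 0.002]
wrist_force: [-0.3, -0.8, 0.1]
finger_gap: 0.0855
```

Run:
```python
from h import *
s=monitor.get_state();print(s["tcp_pos"],s["wrist_force"],s["orientation"])
d=cam("wrist","w4.png");X=d["X"]
m=(X[...,2]>.008)&(X[...,2]<.02)&(np.hypot(X[...,0]-.45,X[...,1]-.403)<.05)
p=X[m];a=np.deg2rad(8.1);q=p-[.4932,.4077,0]
x=q[:,0]*np.cos(a)+q[:,1]*np.sin(a);y=-q[:,0]*np.sin(a)+q[:,1]*np.cos(a)
for x0 in range(-60,-30,6):
    k=(x>x0*1e-3)&(x<(x0+6)*1e-3); print(x0,k.sum(),y[k].min() if k.any() else 0,y[k].max() if k.any() else 0)
print(x.min())
```

```text
[0.46785801 0.40501371 0.02502517] [-0.33566632 -0.79969896  0.12681559] [5.44796109e-04 6.55261550e-01 7.55400092e-01 1.64478523e-03]
-60 1147 -0.030942221995079386 0.03099495082743283
-54 1050 -0.031200205600155382 0.030830071947087062
-48 1055 -0.031019832410104194 0.030988611806679393
-42 985 -0.031100090094069336 0.03079617718543987
-36 668 -0.031139575748539792 0.03100827202966885
-0.059287381250818796
```

View pics/w4.png

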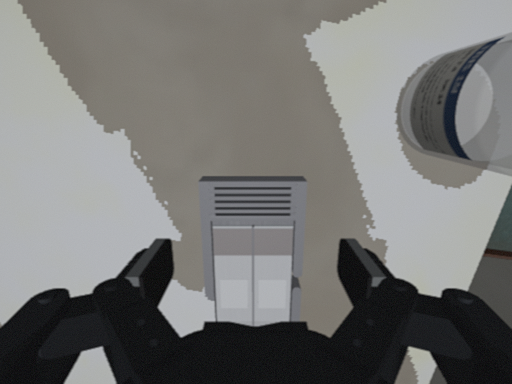

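>>> {"method": "send_rows", "body": {
  "targets": [
    [0,0,-0.012,0,0],
    [0,0,-0.008,0,0],
    [0,0,-0.004,0,0],
    [0,0,0,0,0],
    [0,0,0,0,255],
    [0,0,0,0,255],
    [0,0,0,0,255],
    [0,0,0,0,255],
    [0,0,0,0,255],
    [0,0,0,0,255]
  ],
  "newtons": 50
}}

```text
clock: 6.65
tcp_pos: [0.467, 0.4044, -0.0004]
orientation: [0.0, 0.655, 0.755, 0.0]
wrist_force: [0.3, 0.6, 4.6]
finger_gap: 0.0604
```

>>> {"method": "send_rows", "body": {
  "targets": [
    [0,0,0.015,0,255],
    [0,0,0.03,0,255],
    [0,0,0.025,0,255],
    [0,-0.02,0,-1,255],
    [0,-0.03,0,-1,255],
    [0,-0.035,0,-1,255],
    [0,-0.035,0,-1.1,255],
    [0,-0.035,0,0,255],
    [0,-0.035,0,0,255],
    [0,-0.03,0,0,255],
    [0,-0.015,0,0,255],
    [0,0,0,0,255]
  ]
}}

```text
clock: 7.85
tcp_pos: [0.4662, 0.1676, 0.0686]
orientation: [-0.0, 0.683, 0.73, -0.0]
wrist_force: [0.9, 0.5, -1.8]
finger_gap: 0.0604
```

Run:
```python
from h import *
s=monitor.get_state();print(s["tcp_pos"],s["wrist_force"],s["orientation"],s["finger_gap"],np.degrees(2*np.arctan2(s["orientation"][2],s["orientation"][1])))
d=cam("wrist","w5.png");X=d["X"]
```

```text
[0.46617929 0.16755375 0.06864937] [ 0.92138737  0.52830081 -1.80667957] [-4.19615907e-04  6.83140244e-01  7.30286922e-01 -4.92566500e-04] 0.06044311235959248 93.82093184334776
```

View pics/w5.png

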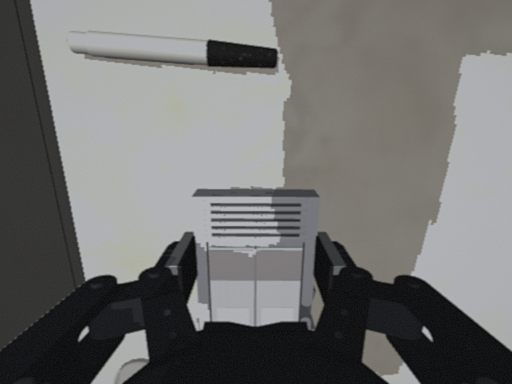

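>>> {"method": "send_rows", "body": {
  "targets": [
    [0.0005,0.002,-0.015,0.2,255],
    [0,0,-0.02,0,255],
    [0,0,-0.01,0,255],
    [0,0,-0.006,0,255],
    [0,0,0,0,255],
    [0,0,0,0,255]
  ]
}}

```text
clock: 8.5
tcp_pos: [0.4675, 0.1715, 0.0184]
orientation: [0.0, 0.681, 0.733, 0.0]
wrist_force: [-0.3, 0.4, -2.6]
finger_gap: 0.0604
```

Run:
```python
from h import *
s=monitor.get_state();print(s["tcp_pos"],s["wrist_force"],s["orientation"],s["finger_gap"],np.degrees(2*np.arctan2(s["orientation"][2],s["orientation"][1])))
d=cam("wrist","w6.png");X=d["X"]
p=X[(X[...,2]>.018)&(X[...,2]<.045)&(abs(X[...,1]-.17)<.028)&(X[...,0]<.46)]
q=p-[.558,.1757,0];a=np.deg2rad(4);x=q[:,0]*np.cos(a)+q[:,1]*np.sin(a);y=-q[:,0]*np.sin(a)+q[:,1]*np.cos(a)
print(len(p),x.min(),np.percentile(y,[1,99]))
for x0 in range(-126,-95,5):
    k=(x>x0*1e-3)&(x<(x0+5)*1e-3);print(x0,k.sum(),np.median(p[k,2]))
```

```text
[0.46750076 0.17154424 0.018426  ] [-0.3250248   0.35999079 -2.63328607] [5.83490094e-05 6.80630878e-01 7.32626470e-01 2.44307782e-04] 0.06044517602596948 94.2140731137604
5953 -0.12333224619046632 [-0.02531263  0.02972225]
-126 1247 0.028492355076010778
-121 1125 0.03244017936273241
-116 1116 0.03238104848296906
-111 1049 0.03241866146452657
-106 997 0.03237570992891467
-101 419 0.03215565235776224
-96 0 nan
  return _methods._mean(a, axis=axis, dtype=dtype,
  ret = ret.dtype.type(ret / rcount)
```

View pics/w6.png

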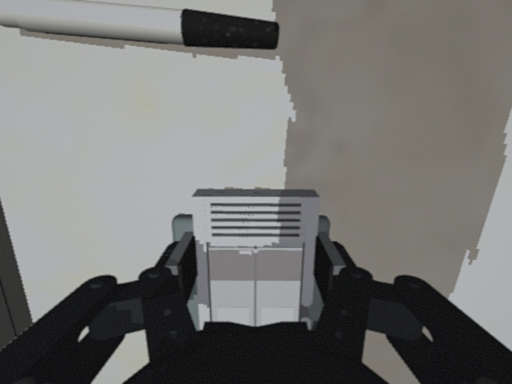

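>>> {"method": "send_rows", "body": {
  "targets": [
    [0,-0.0025,-0.002,-0.1,255],
    [0,0,0,0,255],
    [0,0,0,0,255]
  ]
}}

```text
clock: 8.85
tcp_pos: [0.4673, 0.1685, 0.0164]
orientation: [0.0, 0.682, 0.732, 0.0]
wrist_force: [-0.4, -1.2, -1.6]
finger_gap: 0.0604
```

```bash
cat > look.py <<'E'
from h import *
import sys
s=monitor.get_state();print(s["tcp_pos"],s["wrist_force"],s["finger_gap"],np.degrees(2*np.arctan2(s["orientation"][2],s["orientation"][1])))
d=cam("wrist",sys.argv[1]);X=d["X"]
q=X-[.558,.1757,0];a=np.deg2rad(4);x=q[...,0]*np.cos(a)+q[...,1]*np.sin(a);y=-q[...,0]*np.sin(a)+q[...,1]*np.cos(a);z=X[...,2]
for x0 in range(-126,-60,6):
    k=(x>x0*1e-3)&(x<(x0+6)*1e-3)
    for lo,hi in((.009,.018),(.022,.04)):
        kk=k&(z>lo)&(z<hi)&(abs(y)<.06)
        if kk.sum()>20: print(x0,lo,kk.sum(),np.round(y[kk].min()*1e3,1),np.round(y[kk].max()*1e3,1),np.round(np.median(z[kk])*1e3,1))
E
python3 look.py w7.png
```

```text
[0.46734065 0.16848157 0.01635034] [-0.44715934 -1.24017637 -1.5888629 ] 0.06039564858544454 94.0624079281852
-126 0.009 122 -31.3 31.0 17.0
-126 0.022 1361 -31.4 30.9 29.7
-120 0.022 1458 -31.4 30.7 30.3
-114 0.022 1426 -31.4 30.6 30.2
-108 0.009 155 -45.3 44.7 11.6
-108 0.022 1657 -37.3 36.6 30.4
-102 0.009 324 -46.3 46.0 13.3
-102 0.022 1191 -44.1 43.5 30.3
-96 0.009 84 -45.9 45.9 12.9
-96 0.022 1492 -30.9 30.1 26.8
-90 0.022 1283 -31.0 30.1 27.3
-84 0.022 1215 -31.2 30.4 27.3
-78 0.022 1082 -31.7 30.5 27.1
-72 0.022 1097 -31.5 30.5 26.7
-66 0.009 44 -37.5 36.9 13.3
-66 0.022 1023 -31.8 30.5 26.6
```

>>> {"method": "send_rows", "body": {
  "targets": [
    [0,0,-0.0015,0,255],
    [0.006,0.0004,0,0,255],
    [0.006,0.0004,0,0,255],
    [0.006,0.0004,0,0,255],
    [0.006,0.0004,0,0,255],
    [0,0,0,0,255],
    [0,0,0,0,255]
  ]
}}

```text
clock: 9.6
tcp_pos: [0.4912, 0.1702, 0.0145]
orientation: [-0.0, 0.681, 0.732, -0.0]
wrist_force: [-0.1, -1.1, -2.5]
finger_gap: 0.0604
```

```bash
python3 look.py w8.png | head -3; python3 -c "
from h import *
print(monitor.get_state()['ft_torque'])"
```

```text
[0.49123705 0.17017997 0.01445619] [-0.12382193 -1.14830158 -2.54103977] 0.06040059759435239 94.07992045901607
-108 0.009 713 -45.2 44.4 11.6
-102 0.009 1493 -46.0 45.4 13.4
[ 0.03805816  0.10196194 -0.03178912]
```

View pics/w8.png

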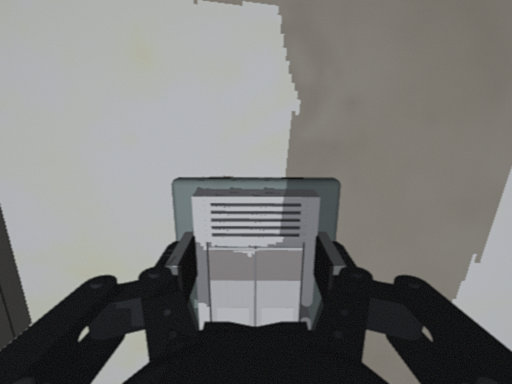

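>>> {"method": "send_rows", "body": {
  "targets": [
    [0.005,0.0003,0,0,255],
    [0.005,0.0003,0,0,255],
    [0.004,0.0003,0,0,255],
    [0,0,0,0,255],
    [0,0,0,0,255]
  ]
}}

```text
clock: 10.15
tcp_pos: [0.5052, 0.1711, 0.0145]
orientation: [-0.0, 0.681, 0.732, -0.0]
wrist_force: [0.0, 0.1, -1.6]
finger_gap: 0.0605
```

>>> {"method": "send_rows", "body": {
  "targets": [
    [0,0,-0.0007,0,255],
    [0,0,0,0,0],
    [0,0,0,0,0],
    [0,0,0,0,0],
    [0,0,0,0,0],
    [0,0,0.02,0,0],
    [0,0,0.03,0,0],
    [-0.025,-0.0017,0.01,0,255],
    [-0.03,-0.0021,0,0,255],
    [0,0,0,0,255],
    [0,0,0,0,255],
    [0,0,0,0,255]
  ]
}}

```text
clock: 11.35
tcp_pos: [0.4514, 0.1675, 0.0742]
orientation: [0.0, 0.681, 0.732, 0.001]
wrist_force: [0.0, -0.0, 0.0]
finger_gap: 0.0124
```

```bash
python3 look.py w9.png
```

```text
[0.45137306 0.16747148 0.07417057] [ 0.02910704 -0.04104636  0.02958095] 0.012374296277216474 94.08301700920374
-108 0.009 397 -44.7 45.0 11.6
-102 0.009 866 -45.7 46.1 13.3
-96 0.009 794 -46.2 45.5 13.3
-90 0.009 641 -45.3 46.1 13.5
-90 0.022 137 -31.1 30.5 26.2
-84 0.009 225 -46.0 45.4 13.3
-84 0.022 178 -31.4 30.4 27.3
-78 0.009 204 -45.2 45.9 13.3
-78 0.022 151 -8.2 7.8 27.5
-72 0.009 187 -45.6 45.1 13.3
-72 0.022 158 -8.2 7.8 27.5
-66 0.009 152 -46.1 45.8 13.2
-66 0.022 111 -8.3 7.9 27.4
```

View pics/w9.png

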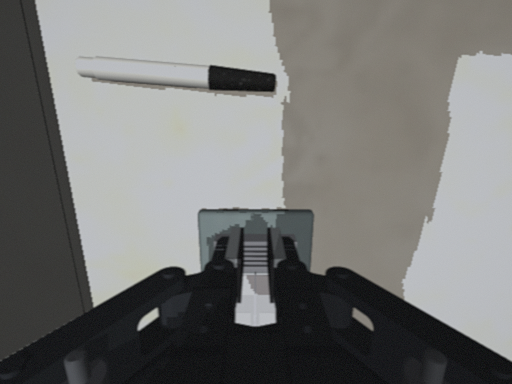

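>>> {"method": "send_rows", "body": {
  "targets": [
    [0,0.0008,-0.03,0,255],
    [0,0,-0.02,0,255],
    [0,0,-0.006,0,255],
    [0,0,0,0,255],
    [0,0,0,0,255]
  ]
}}

```text
clock: 11.9
tcp_pos: [0.451, 0.1682, 0.0184]
orientation: [0.0, 0.682, 0.732, 0.0]
wrist_force: [0.4, -0.1, -0.1]
finger_gap: 0.0001
```

>>> {"method": "send_rows", "body": {
  "targets": [
    [0.004,0.0003,0,0,255],
    [0.004,0.0003,0,0,255],
    [0.004,0.0003,0,0,255],
    [0.004,0.0002,0,0,255],
    [0.003,0.0002,0,0,255],
    [0,0,0,0,255]
  ]
}}

```text
clock: 12.5
tcp_pos: [0.4698, 0.1694, 0.0179]
orientation: [0.0, 0.681, 0.732, 0.0]
wrist_force: [-0.3, 0.2, 0.4]
finger_gap: 0.0
```

>>> {"method": "send_rows", "body": {
  "targets": [
    [0.004,0.0003,0,0,255],
    [0.004,0.0003,0,0,255],
    [0.004,0.0003,0,0,255]
  ]
}}

```text
clock: 12.8
tcp_pos: [0.4785, 0.17, 0.0174]
orientation: [-0.002, 0.681, 0.732, -0.002]
wrist_force: [-9.5, -0.3, 6.9]
finger_gap: 0.0001
```

```bash
python3 look.py w10.png
```

```text
[0.47851751 0.17000748 0.01741073] [-9.45678655 -0.31983509  6.85819891] 0.00012021617836023397 94.09614849197271
-108 0.009 726 -45.0 45.0 11.6
-102 0.009 1706 -46.0 46.0 13.3
-96 0.009 1594 -46.0 45.9 13.5
-96 0.022 398 -6.3 7.0 31.6
-90 0.009 1379 -45.7 45.6 13.4
-90 0.022 367 -13.2 14.0 32.8
-84 0.009 1078 -46.2 45.7 13.4
-78 0.009 929 -46.0 45.6 13.4
-72 0.009 820 -46.1 46.0 13.6
-72 0.022 318 -31.3 30.4 25.8
-66 0.009 212 -46.3 45.6 13.2
```

View pics/w10.png

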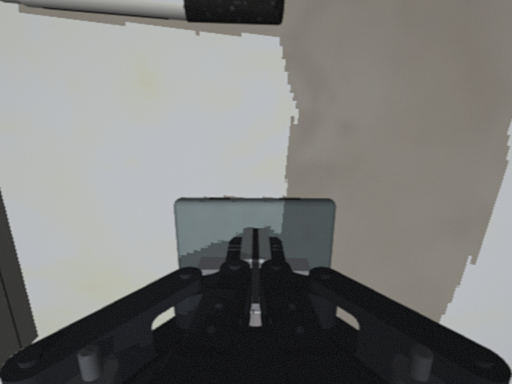

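>>> {"method": "send_rows", "body": {
  "targets": [
    [0.002,0.0001,0,0,255],
    [0.002,0.0001,0,0,255],
    [0.002,0.0002,0,0,255],
    [0,0,0,0,255]
  ]
}}

```text
clock: 13.25
tcp_pos: [0.4849, 0.1705, 0.0173]
orientation: [-0.001, 0.681, 0.732, -0.002]
wrist_force: [-5.9, -0.2, 1.7]
finger_gap: 0.0002
```

```bash
python3 look.py w11.png|tail -4
```

```text
-78 0.009 1098 -46.0 45.9 13.4
-72 0.009 928 -46.2 45.6 13.4
-66 0.009 860 -45.6 45.8 13.6
-66 0.022 302 -31.5 30.7 25.8
```

>>> {"method": "send_rows", "body": {
  "targets": [
    [0.003,0.0002,0,0,255],
    [0.003,0.0002,0,0,255],
    [0.003,0.0002,0,0,255],
    [0.003,0.0002,0,0,255],
    [0,0,0,0,255]
  ]
}}

```text
clock: 13.8
tcp_pos: [0.4985, 0.1714, 0.0174]
orientation: [-0.001, 0.681, 0.732, -0.001]
wrist_force: [-2.6, -0.1, -0.9]
finger_gap: -0.0001
```

>>> {"method": "send_rows", "body": {
  "targets": [
    [0.002,0.0001,0,0,255],
    [0.002,0.0002,0,0,255],
    [0.002,0.0001,0,0,255],
    [0,0,0,0,255]
  ]
}}

```text
clock: 14.2
tcp_pos: [0.5059, 0.172, 0.0179]
orientation: [0.0, 0.681, 0.732, 0.0]
wrist_force: [-1.7, 0.1, -1.7]
finger_gap: 0.0002
```

```bash
python3 look.py w12.png|tail -14
```

```text
[0.50588043 0.17197395 0.01791621] [-1.67277562  0.14022928 -1.73246892] 0.00018382236502641382 94.08171844334494
-108 0.009 638 -44.4 44.5 11.9
-102 0.009 1929 -46.0 45.3 13.3
-96 0.009 1837 -45.8 45.8 13.4
-90 0.009 1777 -46.1 45.9 13.5
-84 0.009 1705 -45.9 45.9 13.4
-78 0.009 1668 -46.1 45.7 13.5
-72 0.009 1604 -46.1 45.8 13.4
-66 0.009 1559 -46.3 46.1 13.4
-66 0.022 438 -12.4 13.3 32.0
```

View pics/w12.png

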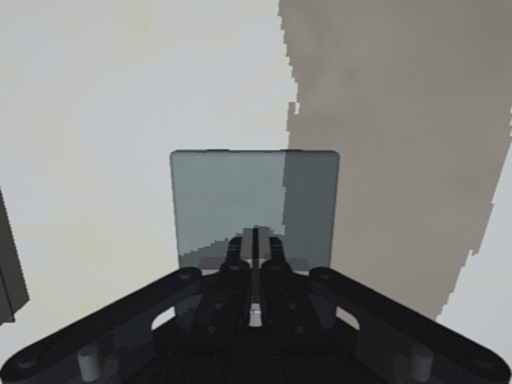

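>>> {"method": "send_rows", "body": {
  "targets": [
    [0.0015,0.0001,0,0,255],
    [0.0015,0.0001,0,0,255],
    [0.0015,0.0001,0,0,255],
    [0.0015,0.0001,0,0,255]
  ]
}}

```text
clock: 14.65
tcp_pos: [0.5112, 0.1722, 0.0179]
orientation: [-0.0, 0.681, 0.732, -0.0]
wrist_force: [-3.1, -1.4, -0.6]
finger_gap: -0.0002
```

>>> {"method": "send_rows", "body": {
  "targets": [
    [0.001,0.0001,0,0,255],
    [0.001,0,0,0,255],
    [0.001,0.0001,0,0,255]
  ]
}}

```text
clock: 14.95
tcp_pos: [0.5146, 0.1726, 0.018]
orientation: [0.0, 0.681, 0.732, 0.0]
wrist_force: [-3.0, -1.1, -1.7]
finger_gap: -0.0001
```

>>> {"method": "send_rows", "body": {
  "targets": [
    [0.001,0.0001,0,0,255],
    [0.001,0,0,0,255],
    [0.001,0.0001,0,0,255]
  ]
}}

```text
clock: 15.25
tcp_pos: [0.5181, 0.173, 0.0182]
orientation: [0.0, 0.681, 0.732, 0.001]
wrist_force: [-1.2, 0.3, -0.2]
finger_gap: -0.0002
```

>>> {"method": "send_rows", "body": {
  "targets": [
    [0.001,0.0001,0,0,255],
    [0.001,0,0,0,255]
  ]
}}

```text
clock: 15.45
tcp_pos: [0.519, 0.1729, 0.0181]
orientation: [-0.0, 0.681, 0.732, -0.0]
wrist_force: [-3.3, 0.1, 2.1]
finger_gap: 0.0
```

>>> {"method": "send_rows", "body": {
  "targets": [
    [0.001,0.0001,0,0,255],
    [0.001,0,0,0,255]
  ]
}}

```text
clock: 15.65
tcp_pos: [0.5194, 0.1726, 0.0177]
orientation: [-0.001, 0.681, 0.732, -0.001]
wrist_force: [-8.1, -0.5, 5.9]
finger_gap: 0.0004
```

>>> {"method": "send_rows", "body": {
  "targets": [
    [0.001,0.0001,0,0,255]
  ]
}}

```text
clock: 15.75
tcp_pos: [0.5195, 0.1726, 0.0176]
orientation: [-0.001, 0.681, 0.732, -0.002]
wrist_force: [-8.5, -1.4, 7.5]
finger_gap: -0.0002
```

>>> {"method": "send_rows", "body": {
  "targets": [
    [0.001,0.0001,0,0,255],
    [0.001,0,0,0,255],
    [0,0,0,0,255]
  ]
}}

```text
clock: 16.05
tcp_pos: [0.5197, 0.1724, 0.0173]
orientation: [-0.002, 0.681, 0.732, -0.003]
wrist_force: [-10.7, -2.6, 9.5]
finger_gap: 0.0003
```

```bash
python3 look.py w13.png|head -1
python3 - <<'E'
from h import *
for c in("top","side"): cam(c,c+"1.png")
print([(np.round(r["xyz"],4),round(r["conf"],2)) for r in eyes.tip_of("tray_rear","top")[:2]])
E
```

```text
[0.51968208 0.17244383 0.01725375] [-10.71922195  -2.60043476   9.53486248] 0.0002891808633292492 94.0989604504151
[(array([ 0.4759, -0.3673,  0.001 ]), 0.27)]
```

View pics/w13.png

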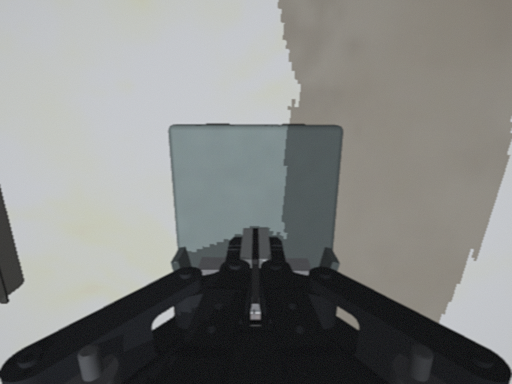

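>>> {"method": "send_rows", "body": {
  "targets": [
    [0.0015,0.0001,0.0005,0,255],
    [0.0015,0.0002,0.0005,0,255],
    [0,0,0,0,255]
  ]
}}

```text
clock: 16.55
tcp_pos: [0.5198, 0.1724, 0.0173]
orientation: [-0.004, 0.681, 0.732, -0.005]
wrist_force: [-16.6, -1.5, 9.0]
finger_gap: -0.0002
```

>>> {"method": "send_rows", "body": {
  "targets": [
    [-0.004,-0.0003,0,0,255],
    [-0.006,-0.0004,0,0,255],
    [-0.03,-0.002,0,0,255],
    [-0.03,-0.002,0.02,0,200],
    [-0.02,0,0.05,0,0],
    [-0.01,0,0.05,0,0],
    [0,0,0.05,0,0],
    [0,0,0.05,0,0],
    [0,0,0,0,0],
    [0,0,0,0,0]
  ]
}}

```text
clock: 17.55
tcp_pos: [0.4308, 0.1691, 0.2365]
orientation: [0.002, 0.681, 0.732, 0.003]
wrist_force: [-0.1, -0.4, -0.9]
finger_gap: 0.0853
```

Run:
```python
from h import *
s=monitor.get_state();print(s["tcp_pos"],s["wrist_force"],s["finger_gap"])
d=cam("wrist","w14.png");X=d["X"]
b=cv2.resize(d["img"][100:330,120:400],None,fx=2.8,fy=2.6,interpolation=cv2.INTER_CUBIC);cv2.imwrite("pics/w14z.png",b[...,::-1])
q=X-[.558,.1757,0];a=np.deg2rad(4);x=q[...,0]*np.cos(a)+q[...,1]*np.sin(a);y=-q[...,0]*np.sin(a)+q[...,1]*np.cos(a);z=X[...,2]
m=(abs(y)<.028)&(z>.02)&(z<.04)&(x>-.1)&(x<.0)
print(m.sum(),x[m].min(),np.median(z[m]))
for y0 in range(-30,30,10):
    k=m&(y>y0*1e-3)&(y<(y0+10)*1e-3)
    if k.sum(): print(y0,x[k].min())
```

```text
[0.43076138 0.16911499 0.23649225] [-0.12960172 -0.43297722 -0.94809689] 0.08532233176433264
822 -0.029095859963372175 0.027366653679097908
-30 -0.029095859963372175
-20 -0.029064242929867243
-10 -0.028908293649614926
0 -0.028892861944488913
10 -0.02847607881119645
20 -0.028598974109048634
```

View pics/w14z.png

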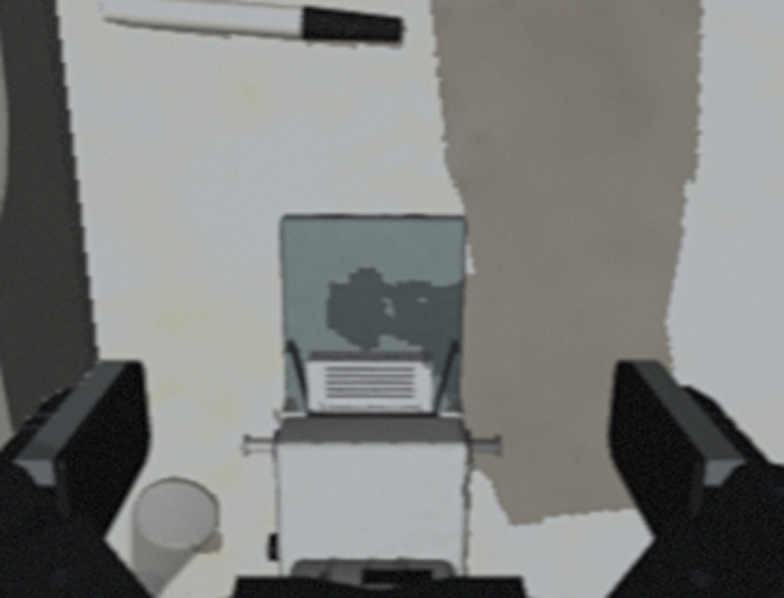

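Run:
```python
from h import *
s=monitor.get_state();print(s["joint_pos"])
d=cam("wrist");X=d["X"]
q=X-[.558,.1757,0];a=np.deg2rad(4);x=q[...,0]*np.cos(a)+q[...,1]*np.sin(a);y=-q[...,0]*np.sin(a)+q[...,1]*np.cos(a);z=X[...,2]
for sg in(1,-1):
    m=(sg*y>.047)&(sg*y<.064)&(z>.045)&(z<.062)&(abs(x-.008)<.02)
    print(sg,m.sum(),np.median(x[m]),x[m].min(),x[m].max(),z[m].max(),np.sort(sg*y[m])[[-1]])
    if m.any():
        mm=m&(sg*y<.057);print(np.median(x[mm]),np.median(z[mm]),mm.sum())
for sg in(1,-1): 
    m=(z>.056)&(x>.015)&(x<.055)&(abs(y)<.06);print(y[m].min(),y[m].max(),np.median(z[m]))
```

```text
[ 2.00246295e-01  9.04616067e-02 -2.24737152e-01  1.25295469e+00
  8.80839855e-05  1.28999350e-01]
1 70 0.006586440716884906 0.0026205071804257215 0.01137960581320983 0.054812469918340434 [0.06083371]
0.006894113471559502 0.051819547682137035 47
-1 63 0.006248819824040114 0.002884348373964532 0.012214498801284912 0.055143958375801605 [0.06168437]
0.006249265986818098 0.05217710505586959 35
-0.046213755437477605 0.045706456588838595 0.06128946646453953
-0.046213755437477605 0.045706456588838595 0.06128946646453953
```

>>> {"method": "send_rows", "body": {
  "targets": [
    [0.005,-0.02,0.02,-4,0],
    [0.005,-0.035,0.02,-8,0],
    [0.005,-0.04,0.02,-8.5,0],
    [0.005,-0.04,0,-8.5,0],
    [0.005,-0.04,0,-8.5,0],
    [0.005,-0.04,0,-8.5,0],
    [0.005,-0.04,0,-8.5,0],
    [0.005,-0.04,0,-8.5,0],
    [0,-0.04,0,-8.5,0],
    [0,-0.04,0,-8.5,0],
    [0,-0.03,0,-8.5,0],
    [0,-0.015,0,-5,0]
  ]
}}

```text
clock: 18.85
tcp_pos: [0.4681, -0.2537, 0.2917]
orientation: [-0.001, 1.0, 0.001, -0.001]
wrist_force: [-0.3, 1.0, 0.2]
finger_gap: 0.0855
```

>>> {"method": "send_rows", "body": {
  "targets": [
    [0,0,0,0,0],
    [0,0,0,0,0]
  ]
}}

```text
clock: 19.05
tcp_pos: [0.4682, -0.251, 0.2926]
orientation: [-0.001, 1.0, 0.006, -0.001]
wrist_force: [0.5, 0.6, -0.5]
finger_gap: 0.0853
```

Run:
```python
from h import *
s=monitor.get_state();print(s["tcp_pos"],np.degrees(2*np.arctan2(s["orientation"][2],s["orientation"][1])),s["joint_pos"])
d=cam("wrist","w15.png");X=d["X"];np.save("w15.npy",X)
for n in "shield_grip shield_edge knuckle_left knuckle_right".split():
    print(n,[(np.round(r["xyz"],4),round(r["conf"],2)) for r in eyes.tip_of(n,"wrist")[:2]])
for lo,hi in((.04,.06),(.066,.09),(.004,.09)):
    m=(np.hypot(X[...,0]-.475,X[...,1]+.367)<.09)&(X[...,2]>lo)&(X[...,2]<hi)
    n_,lab,st,_=cv2.connectedComponentsWithStats(m.astype(np.uint8))
    if n_<2: continue
    k=1+np.argmax(st[1:,4]);p=X[lab==k]
    print(lo,len(p),np.median(p[:,2]),cv2.minAreaRect((p[:,:2]*1000).astype(np.float32)),p.min(0),p.max(0))
```

```text
[ 0.46824279 -0.2510192   0.29261322] 0.6322125308270982 [-6.43438599e-01  2.20503590e-01  7.14338710e-02  1.42493184e+00
  3.24742422e-04  9.16323017e-01]
shield_grip [(array([ 0.4742, -0.3635,  0.0671]), 0.57)]
shield_edge []
knuckle_left []
knuckle_right [(array([ 0.499 , -0.4194,  0.0354]), 0.73)]
0.04 1666 0.05057056769239998 ((480.4791259765625, -366.7273254394531), (107.4073715209961, 56.673099517822266), 89.37550354003906) [ 0.45263449 -0.42016852  0.04006992] [ 0.50938829 -0.31275315  0.0591128 ]
0.066 400 0.07712682521355249 ((473.5418701171875, -365.95184326171875), (69.01787567138672, 12.48349666595459), 88.98633575439453) [ 0.46695221 -0.40037818  0.06656429] [ 0.47976464 -0.33141102  0.07955516]
0.004 2349 0.05065399781455565 ((482.1319274902344, -366.80145263671875), (107.40428924560547, 60.174049377441406), 89.25212097167969) [ 0.45263449 -0.42016852  0.00401971] [ 0.5128969  -0.31275315  0.07955516]
```

View pics/w15.png

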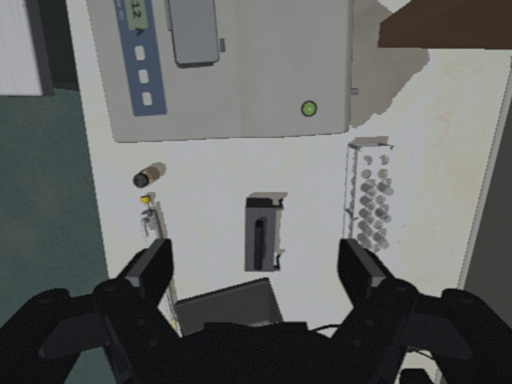

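>>> {"method": "send_rows", "body": {
  "targets": [
    [0.0053,-0.02,0,-1.4,0],
    [0,-0.035,-0.02,0,0],
    [0,-0.035,-0.03,0,0],
    [0,-0.02,-0.03,0,0],
    [0,-0.005,-0.03,0,0],
    [0,0,-0.03,0,0],
    [0,0,-0.02,0,0],
    [0,0,-0.01,0,0],
    [0,0,0,0,0],
    [0,0,0,0,0]
  ]
}}

```text
clock: 20.3
tcp_pos: [0.4747, -0.3664, 0.1254]
orientation: [0.001, 1.0, -0.007, 0.001]
wrist_force: [0.4, -0.6, -0.2]
finger_gap: 0.0853
```

Run:
```python
from h import *
s=monitor.get_state();print(s["tcp_pos"],np.degrees(2*np.arctan2(s["orientation"][2],s["orientation"][1])))
d=cam("wrist","w16.png");X=d["X"]
m=(np.hypot(X[...,0]-.475,X[...,1]+.367)<.06)&(X[...,2]>.066)&(X[...,2]<.09)
p=X[m];print(len(p),p.min(0),p.max(0))
```

```text
[ 0.47473491 -0.36636719  0.12544287] -0.7717756553746044
1523 [ 0.46676714 -0.40095589  0.06631022] [ 0.47965944 -0.33132913  0.07941647]
```

View pics/w16.png

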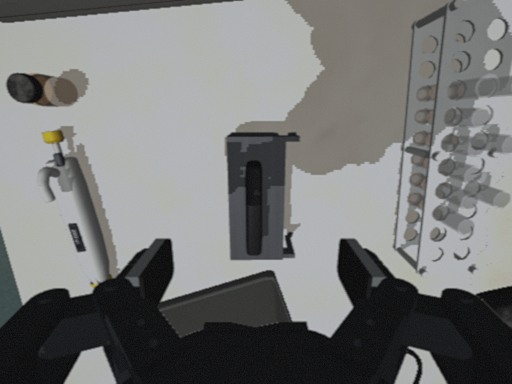

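>>> {"method": "send_rows", "body": {
  "targets": [
    [-0.0013,0,-0.03,0,0],
    [0,0,-0.025,0,0],
    [0,0,-0.0115,0,0],
    [0,0,-0.0045,0,0],
    [0,0,0,0,0],
    [0,0,0,0,255],
    [0,0,0,0,255],
    [0,0,0,0,255],
    [0,0,0,0,255],
    [0,0,0,0,255],
    [0,0,0,0,255],
    [0,0,0,0,255]
  ],
  "newtons": 60
}}

```text
clock: 21.55
tcp_pos: [0.473, -0.3664, 0.0536]
orientation: [0.0, 1.0, -0.007, 0.0]
wrist_force: [0.4, 0.7, 2.5]
finger_gap: 0.0106
```

>>> {"method": "send_rows", "body": {
  "targets": [
    [0,0,0,0,255],
    [0,0,0,0,255]
  ]
}}

```text
clock: 21.75
tcp_pos: [0.473, -0.3664, 0.0536]
orientation: [0.0, 1.0, -0.007, 0.0]
wrist_force: [0.2, -0.1, 3.1]
finger_gap: 0.0106
```

>>> {"method": "send_rows", "body": {
  "targets": [
    [0,0,0.015,0,255],
    [0,0,0.03,0,255],
    [0,0,0.045,0,255],
    [0,0,0.045,0,255],
    [0,0.01,0.045,0,255],
    [0,0.025,0.02,0,255],
    [0,0.04,0,0,255],
    [0,0.04,0,1,255],
    [0,0.045,0,1,255],
    [0,0.045,0,1,255],
    [0,0.045,0,1,255],
    [0,0.045,0,0.8,255]
  ]
}}

```text
clock: 22.95
tcp_pos: [0.4721, -0.0696, 0.2529]
orientation: [-0.0, 0.999, 0.035, -0.0]
wrist_force: [1.2, 0.3, -1.0]
finger_gap: 0.0107
```

>>> {"method": "send_rows", "body": {
  "targets": [
    [0,0.045,0,0,255],
    [0,0.045,0,0,255],
    [0,0.045,0,0,255],
    [0,0.045,0,0,255],
    [0,0.035,0,0,255],
    [0,0.02,0,0,255],
    [0,0.01,0,0,255],
    [0,0,0,0,255],
    [0,0,0,0,255]
  ]
}}

```text
clock: 23.85
tcp_pos: [0.4727, 0.173, 0.2531]
orientation: [0.0, 0.999, 0.035, -0.0]
wrist_force: [0.1, -0.3, -0.8]
finger_gap: 0.0108
```

Run:
```python
from h import *
s=monitor.get_state();print(s["tcp_pos"],s["wrist_force"],np.degrees(2*np.arctan2(s["orientation"][2],s["orientation"][1])),s["joint_pos"],s["finger_gap"])
d=cam("wrist","w17.png");X=d["X"]
for n in "shield_grip shield_edge knuckle_left knuckle_right pin_left pin_right".split():
    print(n,[(np.round(r["xyz"],4),round(r["conf"],2)) for r in eyes.tip_of(n,"wrist")[:2]])
```

```text
[0.47269757 0.17301196 0.25305232] [ 0.06373594 -0.28994888 -0.78361166] 3.9660973733838687 [ 1.91584141e-01  1.68841703e-01 -8.87968217e-02  1.31380931e+00
 -5.39209414e-04  1.69315919e+00] 0.01080800674258391
shield_grip [(array([0.4718, 0.1744, 0.2656]), 0.72)]
shield_edge [(array([0.5314, 0.1749, 0.0192]), 0.42)]
knuckle_left [(array([0.5024, 0.2233, 0.2276]), 0.98)]
knuckle_right []
pin_left [(array([0.5631, 0.225 , 0.0504]), 0.87), (array([0.5287, 0.172 , 0.0174]), 0.28)]
pin_right [(array([0.251 , 0.2739, 0.0051]), 0.65), (array([0.5729, 0.1265, 0.0472]), 0.57)]
```

View pics/w17.png

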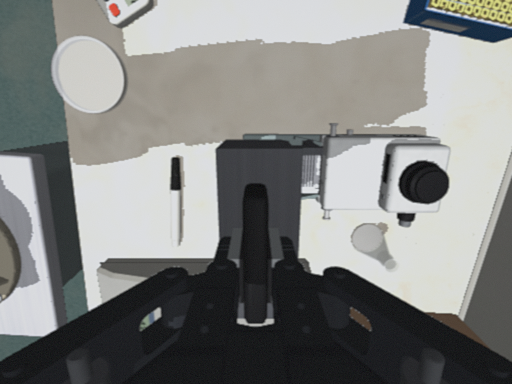

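```bash
cat > sh.py <<'E'
from h import *
import sys
s=monitor.get_state();t=s["tcp_pos"];print(t,s["wrist_force"],np.degrees(2*np.arctan2(s["orientation"][2],s["orientation"][1])))
d=cam("wrist",sys.argv[1]);X=d["X"]
q=X-t;a=np.deg2rad(4);x=q[...,0]*np.cos(a)+q[...,1]*np.sin(a);y=-q[...,0]*np.sin(a)+q[...,1]*np.cos(a);z=q[...,2]
m=(abs(z+.003)<.008)&(abs(x)<.03)&(y>.0)&(y<.06)
A=np.c_[x[m],y[m],np.ones(m.sum())];c=np.linalg.lstsq(A,z[m],rcond=None)[0];print("flange plane",m.sum(),c)
for y0 in range(10,55,8):
    k=m&(y>y0*1e-3)&(y<(y0+8)*1e-3)
    if k.sum()>5: print(y0,np.round([x[k].min(),x[k].max(),y[k].max()],4))
m=(z>.012)&(z<.03)&(abs(x)<.012)&(y>.01)&(y<.06)
print("rib",m.sum(), x[m].min(),x[m].max(),y[m].max()) if m.any() else 0
E
python3 sh.py w18.png
```

```text
[0.47295708 0.17303263 0.25343279] [ 0.46439225  0.68492476 -0.857939  ] 3.9141198538244466
flange plane 6264 [-0.00294389 -0.01488316 -0.00259671]
10 [-0.0212  0.0249  0.018 ]
18 [-0.0211  0.0251  0.026 ]
26 [-0.0211  0.0248  0.034 ]
34 [-0.021   0.0249  0.042 ]
42 [-0.0211  0.0299  0.05  ]
50 [-0.021   0.03    0.0531]
rib 1865 -0.011978853471668093 0.011847441556858943 0.035330760136246656
```

>>> {"method": "send_rows", "body": {
  "targets": [
    [0.02,0.0005,-0.03,0,255],
    [0.025,0.0005,-0.03,0,255],
    [0.0165,0.0003,-0.02,0,255],
    [0.005,0,-0.01,0,255],
    [0,0,0,0,255],
    [0,0,0,0,255],
    [0,0,0,0,255]
  ]
}}

```text
clock: 24.95
tcp_pos: [0.5393, 0.1752, 0.1649]
orientation: [-0.0, 0.999, 0.035, 0.001]
wrist_force: [-0.0, -0.5, -0.9]
finger_gap: 0.0108
```

```bash
python3 sh.py w19.png
python3 - <<'E'
from h import *
for n in "pin_left knuckle_left".split():
    print(n,[(np.round(r["xyz"],4),round(r["conf"],2)) for r in eyes.tip_of(n,"wrist")[:2]])
d=cam("wrist");X=d["X"]
q=X-[.558,.1757,0];a=np.deg2rad(4);x=q[...,0]*np.cos(a)+q[...,1]*np.sin(a);y=-q[...,0]*np.sin(a)+q[...,1]*np.cos(a);z=X[...,2]
m=(y>.047)&(y<.064)&(z>.045)&(z<.06)&(abs(x-.008)<.02)
print(m.sum(),np.median(x[m]),x[m].min(),x[m].max(),y[m].max()) if m.any() else 0
E
```

```text
[0.53928588 0.17521899 0.16485965] [-0.01616694 -0.51679526 -0.8992118 ] 4.002867744761268
flange plane 6270 [-0.00135433 -0.01531621 -0.00255594]
10 [-0.0212  0.0248  0.018 ]
18 [-0.0211  0.0249  0.026 ]
26 [-0.0211  0.0249  0.034 ]
34 [-0.0211  0.025   0.042 ]
42 [-0.0212  0.0299  0.05  ]
50 [-0.0209  0.0299  0.0531]
rib 1874 -0.0119857279337233 0.01187772013434102 0.03522773865266218
pin_left []
knuckle_left [(array([0.5649, 0.2266, 0.1419]), 0.96)]
142 0.008483051479037667 0.0035564473611233416 0.014349372657441774 0.06149933874722683
```

View pics/w19.png

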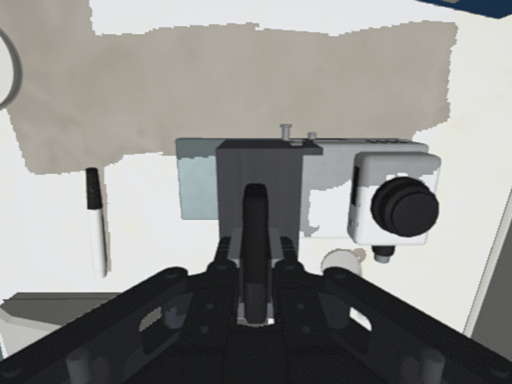

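>>> {"method": "send_rows", "body": {
  "targets": [
    [0.0007,-0.001,-0.02,0,255],
    [0,0,-0.02,0,255],
    [0,0,-0.01,0,255],
    [0,0,0,0,255],
    [0,0,0,0,255]
  ]
}}

```text
clock: 25.65
tcp_pos: [0.5402, 0.1741, 0.1139]
orientation: [-0.0, 0.999, 0.035, 0.0]
wrist_force: [0.0, 0.3, -1.2]
finger_gap: 0.011
```

```bash
python3 sh.py w20.png
python3 - <<'E'
from h import *
d=cam("wrist");X=d["X"];im=d["img"]
q=X-[.558,.1757,0];a=np.deg2rad(4);x=q[...,0]*np.cos(a)+q[...,1]*np.sin(a);y=-q[...,0]*np.sin(a)+q[...,1]*np.cos(a);z=X[...,2]
m=(y>.050)&(y<.068)&(z>.045)&(z<.06)&(abs(x-.008)<.02)
print(m.sum(),np.median(x[m]),x[m].min(),x[m].max(),y[m].max()) if m.any() else 0
cv2.imwrite("pics/w20z.png",cv2.resize(im[80:230,180:400],None,fx=3.5,fy=3.5,interpolation=cv2.INTER_CUBIC)[...,::-1])
E
```

```text
[0.54016322 0.17411391 0.11388362] [ 0.02842191  0.30069996 -1.19541502] 3.989682973062631
flange plane 6260 [-0.00338079 -0.01405086 -0.00261718]
10 [-0.0212  0.0249  0.018 ]
18 [-0.0211  0.0251  0.026 ]
26 [-0.0211  0.025   0.034 ]
34 [-0.0209  0.0248  0.042 ]
42 [-0.0212  0.03    0.05  ]
50 [-0.0211  0.0299  0.0531]
rib 1873 -0.011938777130841955 0.011798336466619132 0.03530283879561862
182 0.008552046935107891 -0.003221543607683559 0.013843368006514818 0.06149825010445418
```

View pics/w20z.png

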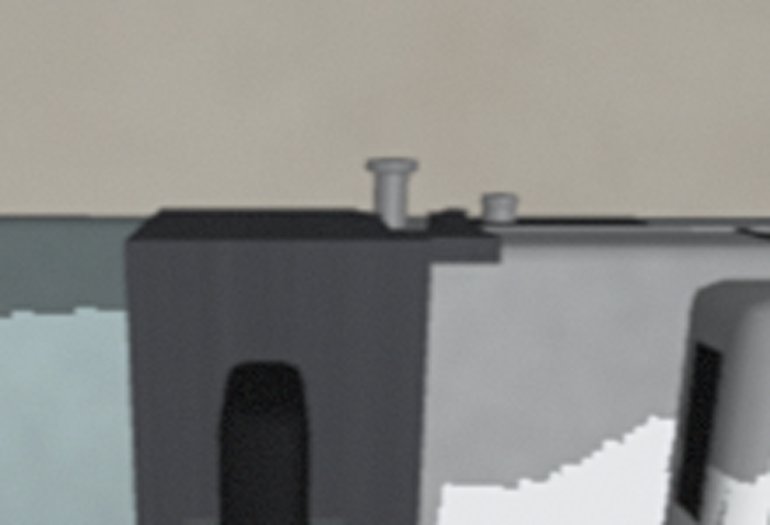

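>>> {"method": "send_rows", "body": {
  "targets": [
    [0,0,-0.006,0,255],
    [0,0,-0.006,0,255],
    [0,0,-0.006,0,255],
    [0,0,0,0,255]
  ]
}}

```text
clock: 26.15
tcp_pos: [0.5394, 0.1739, 0.0941]
orientation: [0.0, 0.999, 0.035, -0.001]
wrist_force: [0.7, -0.1, -0.8]
finger_gap: 0.011
```

>>> {"method": "send_rows", "body": {
  "targets": [
    [0,0,-0.004,0,255],
    [0,0,-0.004,0,255],
    [0,0,-0.004,0,255],
    [0,0,0,0,255]
  ]
}}

```text
clock: 26.55
tcp_pos: [0.5395, 0.1739, 0.0826]
orientation: [0.0, 0.999, 0.035, -0.001]
wrist_force: [-0.7, 0.3, -1.1]
finger_gap: 0.0111
```

>>> {"method": "send_rows", "body": {
  "targets": [
    [0,0,-0.004,0,255],
    [0,0,-0.003,0,255],
    [0,0,-0.002,0,255],
    [0,0,0,0,255]
  ]
}}

```text
clock: 26.95
tcp_pos: [0.5397, 0.174, 0.0739]
orientation: [0.0, 0.999, 0.035, -0.0]
wrist_force: [-0.3, 0.3, -0.6]
finger_gap: 0.0106
```

>>> {"method": "send_rows", "body": {
  "targets": [
    [0,0,-0.001,0,255],
    [0,0,-0.001,0,255],
    [0,0,0,0,255]
  ]
}}

```text
clock: 27.25
tcp_pos: [0.54, 0.174, 0.0723]
orientation: [0.0, 0.999, 0.035, 0.0]
wrist_force: [-0.6, -0.2, -0.9]
finger_gap: 0.011
```

```bash
python3 sh.py w21.png
python3 - <<'E'
from h import *
im=cv2.imread("pics/w21.png")
cv2.imwrite("pics/w21z.png",cv2.resize(im[80:230,180:400],None,fx=3.5,fy=3.5,interpolation=cv2.INTER_CUBIC))
E
```

```text
[0.53998525 0.17402667 0.07228173] [-0.57464801 -0.23030155 -0.87763728] 3.9874660501243167
flange plane 6569 [-0.03653868 -0.00076794 -0.00326324]
10 [-0.0211  0.03    0.018 ]
18 [-0.021  0.03   0.026]
26 [-0.0212  0.0299  0.034 ]
34 [-0.0211  0.0299  0.042 ]
42 [-0.0212  0.0298  0.05  ]
50 [-0.021   0.03    0.0531]
rib 1874 -0.01199077298042063 0.011831752558693958 0.03535427458742268
```

View pics/w21z.png

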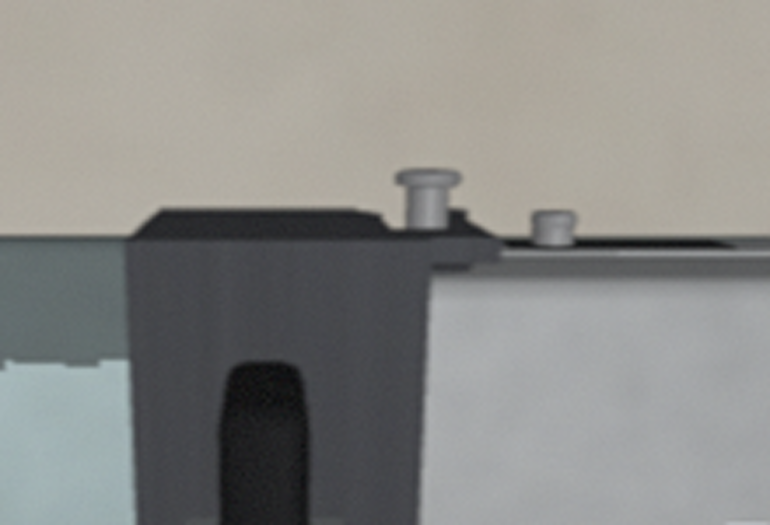

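>>> {"method": "send_rows", "body": {
  "targets": [
    [0,0,-0.0007,0,255],
    [0,0,-0.0005,0,255],
    [0,0,0,0,255]
  ]
}}

```text
clock: 27.6
tcp_pos: [0.5401, 0.174, 0.0713]
orientation: [-0.0, 0.999, 0.035, 0.0]
wrist_force: [-0.6, 0.2, 0.7]
finger_gap: 0.0109
```

>>> {"method": "send_rows", "body": {
  "targets": [
    [0,0,0,0,215],
    [0,0,0,0,200],
    [0,0,0,0,180],
    [0,0,0,0,150],
    [0,0,0,0,120],
    [0,0,0,0,120]
  ],
  "newtons": 20
}}

```text
clock: 28.2
tcp_pos: [0.54, 0.174, 0.0711]
orientation: [-0.0, 0.999, 0.035, 0.0]
wrist_force: [0.7, -0.7, 0.1]
finger_gap: 0.0452
```

```bash
python3 sh.py w22.png
```

```text
[0.54003604 0.17401988 0.07114632] [ 0.65526787 -0.66849934  0.09603904] 3.9833265002173612
flange plane 7226 [-0.00597576 -0.00475336 -0.00459456]
10 [-0.0227  0.0299  0.018 ]
18 [-0.0229  0.0299  0.026 ]
26 [-0.0228  0.03    0.034 ]
34 [-0.0228  0.0299  0.042 ]
42 [-0.0227  0.03    0.05  ]
50 [-0.0227  0.0299  0.0531]
rib 1431 -0.009472358231691036 0.002991160851830892 0.03544800355798265
```

View pics/w22.png

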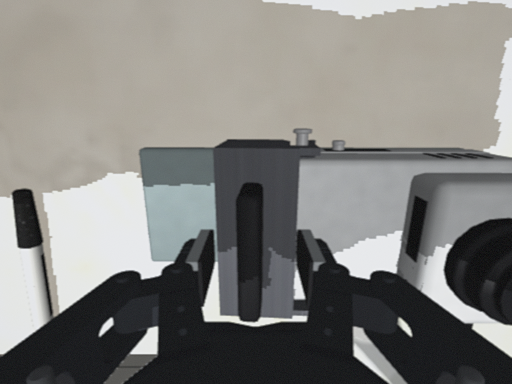

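>>> {"method": "send_rows", "body": {
  "targets": [
    [0,0,0.01,0,100],
    [0,0,0.02,0,100],
    [0,0,0.04,0,100],
    [0,0,0.05,0,60],
    [-0.04,-0.02,0.05,0,0],
    [-0.04,-0.04,0.05,0,0],
    [-0.03,-0.04,0,0,0],
    [0,0,0,0,0],
    [0,0,0,0,0]
  ]
}}

```text
clock: 29.15
tcp_pos: [0.4534, 0.092, 0.2628]
orientation: [-0.0, 0.999, 0.034, 0.001]
wrist_force: [0.2, -0.8, 0.0]
finger_gap: 0.0854
```

Run:
```python
from h import *
s=monitor.get_state();print(s["tcp_pos"],s["wrist_force"])
d=cam("wrist","w23.png")
for c in ("wrist","top","side"):
  if c!="wrist": cam(c,c+"2.png")
  for n in "shield_grip shield_edge knuckle_left knuckle_right pin_left pin_right".split():
    print(c,n,[(np.round(r["xyz"],4),round(r["conf"],2)) for r in eyes.tip_of(n,c)[:1]])
X=d["X"]
q=X-[.558,.1757,0];a=np.deg2rad(4);x=q[...,0]*np.cos(a)+q[...,1]*np.sin(a);y=-q[...,0]*np.sin(a)+q[...,1]*np.cos(a);z=X[...,2]
m=(abs(z-.07)<.008)&(x>-.05)&(x<.006)&(abs(y)<.056)
A=np.c_[x[m],y[m],np.ones(m.sum())];c=np.linalg.lstsq(A,z[m],rcond=None)[0];print(m.sum(),c,np.median(z[m]),x[m].min(),y[m].min(),y[m].max())
m=(z>.085)&(x>-.05)&(x<.01)&(abs(y)<.056)
if m.any():print(m.sum(),np.median(z[m]),x[m].min(),x[m].max(),y[m].min(),y[m].max())
```

```text
[0.45343808 0.09198918 0.26279655] [ 0.21305413 -0.79182912  0.024248  ]
wrist shield_grip [(array([0.5378, 0.1769, 0.0836]), 0.65)]
wrist shield_edge [(array([0.541 , 0.1735, 0.0143]), 0.73)]
wrist knuckle_left [(array([0.5643, 0.2257, 0.0494]), 0.94)]
wrist knuckle_right [(array([0.5685, 0.1227, 0.0496]), 0.65)]
wrist pin_left [(array([0.5617, 0.2265, 0.0526]), 0.78)]
wrist pin_right [(array([0.5698, 0.1218, 0.047 ]), 0.69)]
top shield_grip [(array([0.5367, 0.1737, 0.0872]), 0.48)]
top shield_edge [(array([0.5454, 0.1744, 0.018 ]), 0.52)]
top knuckle_left [(array([0.5622, 0.2271, 0.0505]), 0.7)]
top knuckle_right []
top pin_left [(array([0.5653, 0.2272, 0.0498]), 0.65)]
top pin_right [(array([0.5575, 0.1755, 0.015 ]), 0.42)]
side shield_grip [(array([0.5386, 0.1731, 0.0803]), 0.62)]
side shield_edge [(array([0.5387, 0.1755, 0.0123]), 0.73)]
side knuckle_left [(array([0.5577, 0.2277, 0.0516]), 0.55)]
side knuckle_right [(array([0.5653, 0.1242, 0.0505]), 0.44)]
side pin_left [(array([0.5644, 0.2281, 0.0502]), 0.75)]
side pin_right [(array([0.5733, 0.1304, 0.0509]), 0.96)]
2960 [ 0.05705187 -0.00102368  0.0678436 ] 0.06665455562602418 -0.041084144370877894 -0.05380225586966105 0.05209463150230032
816 0.09299442544744843 -0.027913983433502338 -0.015200392557354706 -0.034625967998621054 0.033373783070134215
```

View pics/w23.png

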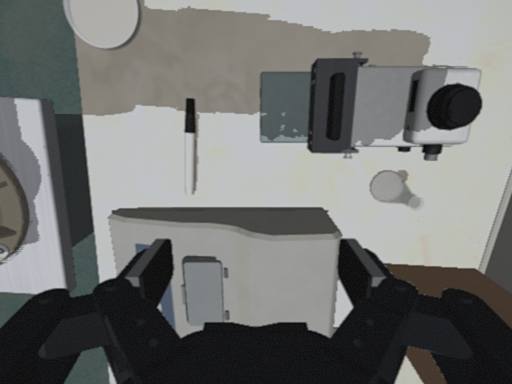

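View pics/top2.png

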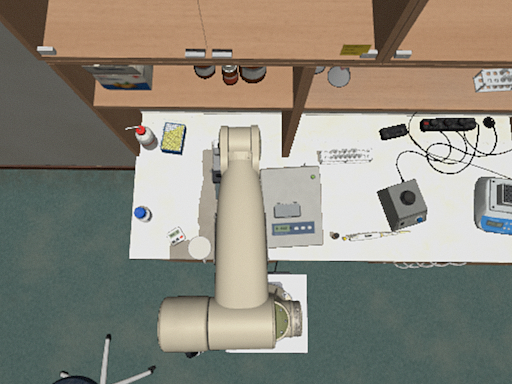

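View pics/side2.png

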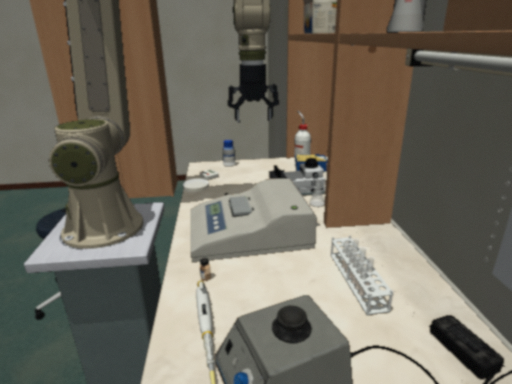

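Run:
```python
from h import *
d=cam("wrist","w24.png")
X=d["X"]
q=X-[.558,.1757,0];a=np.deg2rad(4);x=q[...,0]*np.cos(a)+q[...,1]*np.sin(a);y=-q[...,0]*np.sin(a)+q[...,1]*np.cos(a);z=X[...,2]
for x0 in range(-44,26,4):
    r=[]
    for y0 in(-50,40,-30,20):
        m=(x>x0*1e-3)&(x<(x0+4)*1e-3)&(y>y0*1e-3)&(y<(y0+10)*1e-3)
        r.append(round(1e3*float(np.median(z[m])),1) if m.any() else None)
    print(x0,r)
cv2.imwrite("pics/w24z.png",cv2.resize(d["img"][30:180,240:500],None,fx=3,fy=3,interpolation=cv2.INTER_CUBIC)[...,::-1])
```

```text
-44 [52.4, 50.5, 14.3, 14.2]
-40 [41.9, 45.6, 42.7, 48.4]
-36 [65.8, 65.9, 65.6, 65.7]
-32 [65.9, 65.6, 65.8, 65.9]
-28 [66.4, 66.1, 86.4, 87.0]
-24 [66.5, 66.3, 93.5, 93.4]
-20 [66.8, 66.6, 93.1, 93.5]
-16 [67.2, 67.0, 91.5, 91.8]
-12 [67.1, 66.9, 69.0, 68.4]
-8 [67.3, 67.2, 67.4, 67.4]
-4 [67.6, 67.6, 67.6, 67.7]
0 [67.7, 67.9, 67.9, 67.7]
4 [68.1, 67.4, 67.6, 67.5]
8 [61.2, 60.7, 61.2, 61.4]
12 [60.7, 60.7, 61.6, 61.4]
16 [60.9, 60.4, 61.4, 61.2]
20 [61.1, 60.7, 61.3, 61.2]
24 [61.1, 61.2, 61.7, 61.2]
```

View pics/w24z.png

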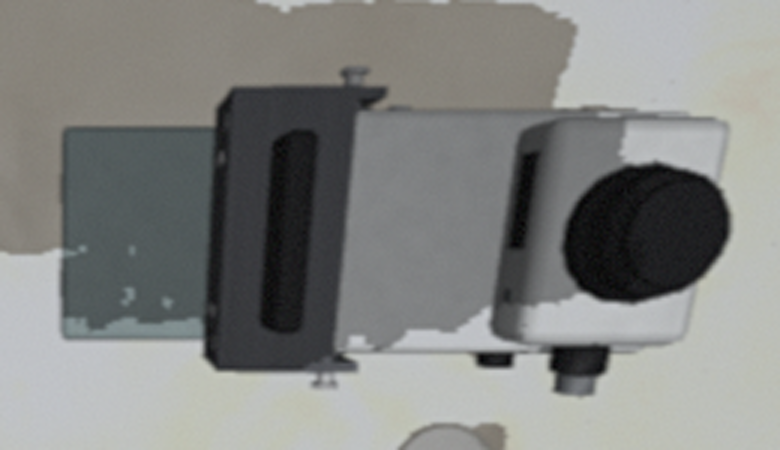

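Run:
```python
from h import *
print(monitor.get_state()["clock"]);print(ticket.hand_in())
```

```text
30.25
the job is handed in; nothing more can be done
None
```

The tray is pushed home and the light shield is hung over both pins. I handed the job in at 30.3 s with the arm clear of everything; no verdict was reported.

- **Tray:** I carried it level onto the apron and slid it nose first into the tunnel. Then I released it and pushed its rear with the closed fingers.
    - **Catch:** Force on the fingers peaked at about 9.5 N where the nose met the ball. It was then 1.7 to 5.9 N while riding, partly below the 4 to 9 N stated, and dipped to about 1 N just before the stop.
    - **Stop:** The tray then stood solid; the highest push I read was about 17 N. Afterwards the camera put the rear 29 mm out of the mouth, within the 1 to 31 mm given.
    - **Not seen directly:** I could not see the catch itself. That it dropped into the notch is inferred from that force dip and from about 45 mm of travel since the nose met it.
- **Shield:** I lowered it over the pins with almost no resistance and let go. In the last picture both pins show through the cheeks and the shield sits even left to right. It leans forward about 3°, as expected where it rests on the wing ends. The flange height fits a full seat to about 1 mm.
- **Surroundings:** The timer, bottle, petri dish, flask, vial and marker looked undisturbed in the pictures. I did not re-measure their positions.

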